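Make up a sampling kit and a cleaning kit

ROBOT

A 6-joint arm with a two-finger parallel gripper is mounted at the origin on a cart in front of the work surface, level with it; the furniture and walls round the work are solid. World frame = base frame: x ahead of the robot, y to its left, z up, the work surface at z = 0. Lengths are in m, angles in rad, forces in N, time in s.
With the tool pointing down it reaches from about 0.35 to 0.8 m from the base axis. Payload 7.3 kg.
Tool frame: the origin (TCP) lies between the finger pads; the fingertips stand 25 mm ahead of it and the grasp point (between the pads) lies 6 mm ahead of it (r.tip_extent is the distance from the TCP to the fingertips, in m); z points along the fingers, y is the direction in which the jaws open and shut (so a half turn about z gives the same grasp; the last joint's range is limited). The gripper opens to 85 mm and grips with 20 to 120 N. Pads are 22 mm wide; open, the fingers measure 114 mm over their backs; the gripper's body (76 mm by 85 mm) begins 54 mm behind the grasp point. The pads swing forward as they close: fully open they stand 13 mm farther back than shut.
Start: joints at [0.993, 0.342, 1.524, -0, 1.275, -0.146], TCP at [0.22, 0.477, 0.256] pointing down, gripper open.
Joint ranges: [-2.53, 2.53], [-0.77, 2.02], [0.04, 2.7], [-1, 4.14], [0.28, 2.66], [-3.11, 3.11]. Speed limits (rad/s): [2.57, 2.57, 3.14, 3.14, 3.14, 3.14].

INTERFACE

Orientations are given as a unit quaternion [x, y, z, w].
In Python, from workcell import r, command_gripper, optics gives the robot as it stands. The module is installed in compiled form; this text tells all that it offers. Calls block until the motion is done:
- r.reach(position, orientation): joint-space move of the TCP to a pose.
- r.move_straight(position, orientation=None, speed=0.15, max_force=None): straight line of the TCP; orientation=None keeps the orientation; speed is the mean speed in m/s. With max_force (N) it stops when the force on the tool has changed by that much, and returns True; else False.
- r.movej(angles): joint-space move.
- command_gripper(opening, force=None): finger opening in m; force is the grip in N (None keeps the last); returns when the fingers have stopped.
- r.hold(seconds).
- r.solve_ik(position, orientation): joint angles nearest the present ones, or None.
- r.read_state(): the state.
- optics.get_image(name): name is "scene" or "top"; returns (picture, depth): 420x560x3 uint8, red, green, blue; 420x560 float32, m along the optical axis (not along the pixel's ray), 0 where there is no reading.
- optics.camera_model(name): a dict with "K" (3x3 intrinsics, pixels), "k1" (the pictures are not rectified: a ray, as slopes to the right and down, at radius r is drawn at 1 + k1 r^2 times it, then the intrinsics apply), "R" (3x3) and "t" (3): a world point X has camera coordinates R X + t. Camera axes: x right, y down, z forward; pixel columns grow to the right and rows downward; lengths in m; the calibration is good to about 2 mm. A picture is of the moment at which its call begins. camera_model takes no time and is no camera call.
A pose or a line that the arm cannot do raises r.PlanningError and nothing moves.
- r.finish_job(): hands the job in, once; it reports no verdict.
The state is a dict: "time_s": time; "joint_positions": joint angles; "dq": joint speeds; "tau": joint torques, N m; "eef_pos": TCP position; "eef_rot": TCP orientation; "contact_force": force on the tool from outside, world axes, zero at the start; "torque": the same for the moment, N m; "grip_width": finger opening in m.
Only numpy, scipy, OpenCV 4.12 (cv2) and the standard library are available. Lean on these libraries where they do the work, as an engineer would, in place of code of your own. Each camera call takes 0.05 s, during which the arm holds its last target.

TASK

Make up two kits in the two white trays nearest you, from the loose stock standing and lying just in front of you (everything further back stays). Sampling kit, in the larger tray with three compartments: the small vial and the frosted bottle both in the big square compartment, the dropper bottle in the wider of the two long compartments. Cleaning kit, in the smaller tray: the tall gel bottle and the domed bottle, both in its longer compartment; every bottle stands upright on its tray's floor and the vial lies flat.

Things in the scene. Friction and masses are not known exactly. Their poses are not given: they have to be found in the camera images.
- large_tray: Larger white tray, 117x237x32 mm (x, y, z), fixed, at left or right; origin: centre of underside, y lengthwise. Floor 2 mm thick, rim 32 mm high. Inside x -49..49, y -109..109. Cross wall y -15..-5 (22 high) and lengthwise wall x 3..13 (18 high) make 3 compartments: square y -5..109; wider long one y -109..-15, x -49..3; narrow one y -109..-15, x 13..49 (unused).
- small_tray: Smaller white tray, 87x192x26 mm (x, y, z), fixed, on the side opposite the larger one; origin: centre of underside, y lengthwise. Floor 2 mm thick, rim 26 mm high. Inside x -34..34, y -86..86. Cross wall y 45..55 (16 high) leaves the longer compartment y -86..45 and a short one y 55..86 (unused).
- vial_mid (a point): Small clear plastic vial with a pointed end and snap cap, 13 x 41 mm, 13 mm thick (15 at the cap), lying on the table between the two trays, 12 g. The point is its centre, 6.5 mm above its underside; y runs along its length, z up.
- frosted_bottle_mid (a point): Frosted white bottle with ribbed white screw cap, 89 mm tall: body 39 mm in diameter up to 70 mm, cap 34 mm. Stands in the row behind the trays; the like bottles at the back of the table are not meant. The point is on its axis, half-way up (44.5 mm above its foot), z up.
- dropper_mid (a point): Dropper bottle with a thin nozzle, 60 mm tall: body 27 mm in diameter up to 42 mm, nozzle 16 mm above that. Stands in the row behind the trays. The point is on its axis, half-way up (30 mm above its foot), z up.
- gel_bottle_mid (a point): Gel bottle with ribbed lime screw cap, the tallest in the row behind the trays (its four bottles stand about 0.1 m apart, side by side), 109 mm: body 43 mm in diameter up to 83 mm, cap 34 mm. The point is on its axis, half-way up (54.5 mm above its foot), z up.
- domed_bottle_mid (a point): Plain pale grey bottle with a domed top, 32 mm in diameter, 58 mm tall, sides straight up to about 38 mm. Stands in the row behind the trays. The point is on its axis, half-way up (29 mm above its foot), z up.
There are look-alikes about, which are no part of the job. What is shaped like the part that bears dropper_mid but brown or pink is not meant.

How it is judged:
By the outcome, as a careful person would: the job done as asked, in the order asked, and still so for the second after the job is handed in, with the robot touching nothing.
It also fails if it takes over 144 s, if anything falls off the work surface, if the arm or the gripper's body presses on something with over 40 N, if the wrist force passes 120 N, or if a joint passes its speed limit or range.

## Working session

There is one attempt and no reset: what is moved stays moved. The work goes in short steps, each a Python script; the robot and the scene stay as the last script left them, time stands still between calls to the robot, and variables do not carry over. Pictures are saved under pics/ and viewed, and the job is handed in when it is done.

```bash
mkdir -p pics; python3 - <<'E'
from workcell import r, command_gripper, optics
import cv2, numpy as np
for n in ("scene","top"):
    im,d=optics.get_image(n); cv2.imwrite(f"pics/{n}0.png",im[:,:,::-1]); np.save(f"pics/{n}0.npy",d)
    print(n,optics.camera_model(n), (d>0).mean())
s=r.read_state(); print(s['time_s'],s['eef_pos'],s['eef_rot'],s['grip_width'],r.tip_extent)
E
```

```text
scene {'K': array([[402.42261384,   0.        , 280.3380844 ],
       [  0.        , 402.42261384, 210.06203716],
       [  0.        ,   0.        ,   1.        ]]), 'k1': -0.10830129773759502, 'R': array([[ 0.63696746, -0.77070092, -0.0171044 ],
       [-0.60321518, -0.48448321, -0.63356726],
       [ 0.48000407,  0.41387935, -0.77349853]]), 't': array([-0.31026679,  0.39286746,  0.61581027])} 0.9958418367346938
top {'K': array([[492.32785408,   0.        , 287.85175492],
       [  0.        , 492.32785408, 207.03722435],
       [  0.        ,   0.        ,   1.        ]]), 'k1': -0.16032480264277726, 'R': array([[-0.03265978, -0.99946512,  0.00167654],
       [-0.9770872 ,  0.03157546, -0.21048417],
       [ 0.21031865, -0.0085125 , -0.97759583]]), 't': array([0.04271106, 0.53361399, 0.98824341])} 0.9960416666666667
0.1 [0.21952283 0.4765628  0.2557024 ] [ 2.14221002e-01  9.76784983e-01 -6.32678467e-04 -2.43370822e-04] 0.08543167714316004 0.025
```

View pics/scene0.png

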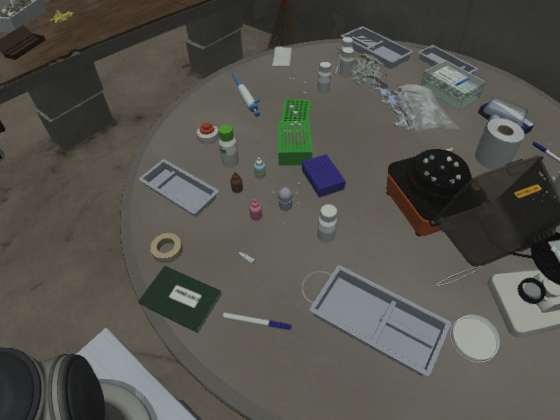

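View pics/top0.png

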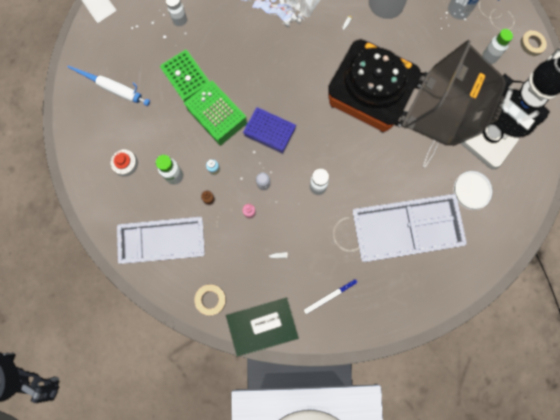

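Scene picture: the row has the lime-capped gel bottle (228,145), dropper with pale blue top (259,167), grey domed bottle (286,198) and frosted bottle (328,223). The vial is at (246,257), the small tray at (178,186) and the large tray at (380,317). In the top picture, the same things are at (167,167), (212,166), (263,180), (320,180), (279,255), (160,240) and (410,228). The brown (208,197) and pink (249,211) droppers are look-alikes. Next I'll take enlarged crops.

```bash
cat > h.py <<'E'
import numpy as np, cv2
from workcell import r, command_gripper, optics
def CM(n): return optics.camera_model(n)
def slopes(n,u,v):
    m=CM(n);K=m['K'];xd=(np.asarray(u,float)-K[0,2])/K[0,0];yd=(np.asarray(v,float)-K[1,2])/K[1,1]
    rd=np.hypot(xd,yd);rr=rd.copy() if rd.ndim else rd
    for _ in range(30): rr=rd/(1+m['k1']*rr**2)
    s=1/(1+m['k1']*rr**2)
    return xd*s,yd*s
def ray(n,u,v):
    m=CM(n);x,y=slopes(n,u,v);d=np.stack([x,y,np.ones_like(x)],-1)@m['R']
    return -m['R'].T@m['t'],d
def cloud(n,D):
    m=CM(n);v,u=np.mgrid[:D.shape[0],:D.shape[1]];o,d=ray(n,u,v)
    return o+d*D[...,None]
def onplane(n,u,v,z):
    o,d=ray(n,u,v);return o+d*((z-o[2])/d[...,2:3])
def tri(pa,pb):
    # pa=(name,u,v)
    o1,d1=ray(*pa);o2,d2=ray(*pb);d1=d1/np.linalg.norm(d1);d2=d2/np.linalg.norm(d2)
    A=np.stack([d1,-d2],1);s=np.linalg.lstsq(A,o2-o1,rcond=None)[0]
    p,q=o1+s[0]*d1,o2+s[1]*d2
    return (p+q)/2,np.linalg.norm(p-q)
def proj(n,X):
    m=CM(n);c=np.atleast_2d(X)@m['R'].T+m['t'];s=c[:,:2]/c[:,2:]
    k=1+m['k1']*(s**2).sum(1,keepdims=True);s=s*k
    return s*m['K'][0,0]+m['K'][:2,2]
def crop(n,im,u0,v0,w,h,f,name):
    c=cv2.resize(im[v0:v0+h,u0:u0+w],None,fx=f,fy=f,interpolation=cv2.INTER_CUBIC)
    for i in range(0,w,10):
        if (u0+i)%20==0: cv2.putText(c,str(u0+i),(i*f,9),0,.33,(0,0,255),1);cv2.line(c,(i*f,10),(i*f,16),(0,0,255),1)
    for j in range(0,h,10):
        if (v0+j)%20==0: cv2.putText(c,str(v0+j),(0,j*f+4),0,.33,(0,0,255),1)
    cv2.imwrite(name,c)
E
python3 - <<'E'
from h import *
t=cv2.imread('pics/top0.png');s=cv2.imread('pics/scene0.png')
crop('top',t,100,140,200,140,4,'pics/t_l.png');crop('top',t,260,140,220,140,3,'pics/t_r.png')
crop('scene',s,130,115,220,150,3,'pics/s_l.png');crop('scene',s,220,190,240,190,3,'pics/s_r.png')
D=np.load('pics/top0.npy');P=cloud('top',D)
# height map
z=P[...,2];print('table z',np.median(z[260:285,220:300]), np.median(z[220:240,270:320]))
E2=np.load('pics/scene0.npy');Q=cloud('scene',E2);print(np.median(Q[270:300,250:290,2]))
# per-object clusters in both depth clouds
for nm,x,y in [('gel',167,167),('drop',212,166),('dome',263,180),('frost',320,180)]:
    p=onplane('top',x,y,0.05)
    for C,l in((P,'t'),(Q,'s')):
        m=(np.hypot(C[...,0]-p[0],C[...,1]-p[1])<.045)&(C[...,2]>.012)&(C[...,2]<.2)
        q=C[m];print(nm,l,p.round(3),len(q),q.min(0).round(3),q.max(0).round(3),np.percentile(q[:,2],98).round(4))
E
```

```text
table z -0.0002770904432589649 -0.0004565263990501389
0.002074261140914302
gel t [0.635 0.288 0.05 ] 530 [0.606 0.261 0.012] [0.647 0.302 0.114] 0.1119
gel s [0.635 0.288 0.05 ] 625 [0.604 0.26  0.012] [0.645 0.302 0.114] 0.1123
drop t [0.633 0.188 0.05 ] 151 [0.626 0.177 0.014] [0.652 0.204 0.061] 0.0585
drop s [0.633 0.188 0.05 ] 164 [0.624 0.177 0.012] [0.648 0.203 0.062] 0.0583
dome t [0.598 0.077 0.05 ] 198 [0.585 0.064 0.012] [0.615 0.094 0.062] 0.0584
dome s [0.598 0.077 0.05 ] 249 [0.584 0.063 0.012] [0.61  0.092 0.06 ] 0.0592
frost t [ 0.594 -0.046  0.05 ] 373 [ 0.57  -0.063  0.014] [ 0.608 -0.024  0.094] 0.092
frost s [ 0.594 -0.046  0.05 ] 583 [ 0.569 -0.064  0.012] [ 0.606 -0.026  0.093] 0.092
```

```bash
ls pics
```

```text
s_l.png
s_r.png
scene0.npy
scene0.png
t_l.png
t_r.png
top0.npy
top0.png
```

View pics/t_l.png

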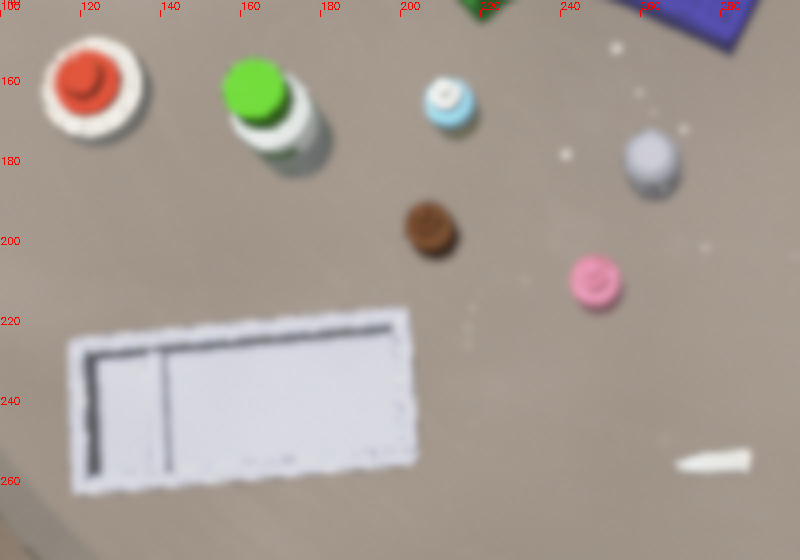

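View pics/t_r.png

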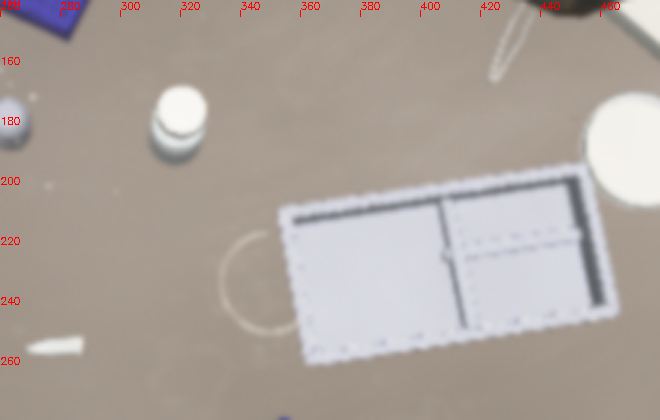

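View pics/s_l.png

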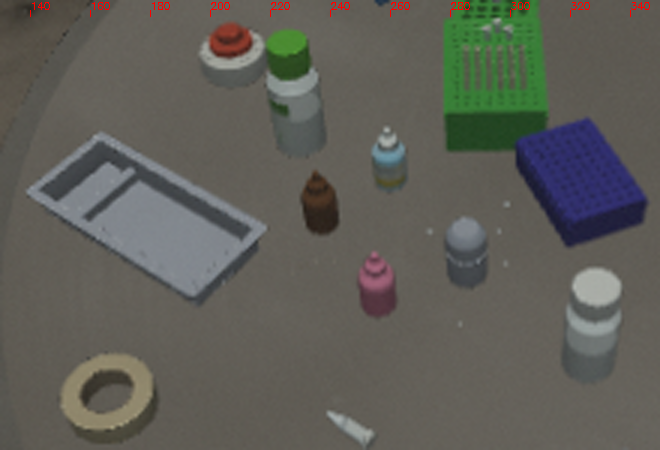

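View pics/s_r.png

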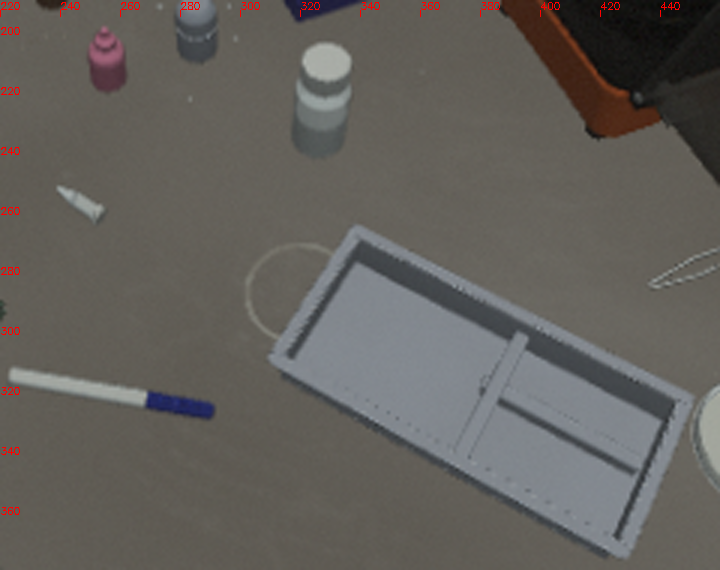

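The crops show the cap tops at (163.7,162) for the gel bottle and (320,177) for the frosted one. The vial lies roughly along the row direction, with its point at (268,255.5) and its cap at (287,255) in the top view; in the scene view these are (239,252) and (254,260). The large tray's square compartment is on the left (+y). Its lengthwise wall leaves the wider long compartment nearer the robot. The small tray's short compartment is at its left end. Now I'll fit the poses.

```bash
cat > meas.py <<'E'
from h import *
from scipy.optimize import least_squares
def trayfit(C,c,r_,zlo,zhi):
    m=(np.hypot(C[...,0]-c[0],C[...,1]-c[1])<r_)&(C[...,2]>zlo)&(C[...,2]<zhi)
    q=C[m];(cx,cy),(w,h),a=cv2.minAreaRect((q[:,:2]*1000).astype(np.float32))
    if w>h: w,h=h,w;a=a-90 if a>0 else a+90
    return (cx/1000,cy/1000),(w,h),a,np.percentile(q[:,2],[50,90]),len(q)
def circ(C,c,zlo,zhi,R):
    m=(np.hypot(C[...,0]-c[0],C[...,1]-c[1])<R+.02)&(C[...,2]>zlo)&(C[...,2]<zhi)
    q=C[m];f=least_squares(lambda p:np.hypot(q[:,0]-p[0],q[:,1]-p[1])-R,c[:2],loss='soft_l1',f_scale=.001)
    return f.x,len(q),np.abs(f.fun).mean()
E
python3 - <<'E'
from meas import *
P=cloud('top',np.load('pics/top0.npy'));Q=cloud('scene',np.load('pics/scene0.npy'))
for l,C in(('t',P),('s',Q)):
    for nm,uv,rr,zl,zh in(('L',(410,228),.135,.024,.04),('S',(160,240),.11,.018,.034)):
        print(l,nm,trayfit(C,onplane('top',*uv,.03),rr,zl,zh))
    for nm,c,zl,zh,R in(('gel',(.626,.281),.015,.075,.0215),('drop',(.638,.19),.012,.038,.0135),('dome',(.6,.078),.012,.036,.016),('frost',(.588,-.044),.015,.065,.0195)):
        print(l,nm,circ(C,c,zl,zh,R))
def T(n,a,b):
    p,e=tri(('top',*a),('scene',*b));print(n,p.round(4),'gap',round(e,4))
T('geltop',(163.7,162.2),(226.3,129)); T('frosttop',(320.3,176.5),(327,212))
T('droptip',(210.8,163),(258.7,159)); T('vialtip',(268.3,255.8),(239.5,252)); T('vialcap',(287,254.8),(253,261))
T('L_ul',(353.2,209.3),(339.7,265.5));T('L_ur',(454.3,194.5),(451,323));T('L_ll',(361.5,260.5),(310.5,309));T('L_lr',(466,245),(429,374.5))
T('Lfloor crosswall mid',(408,226),(384,317))
T('S_ul',(117.5,224.5),(163.5,160));T('S_ur',(202,217),(218,191));T('S_lr',(203.5,256),(195.5,213.5));T('S_ll',(118.5,263),(139,178.5))
E
```

```text
t L ((0.48739410400390626, -0.23933505249023437), (116.92042541503906, 238.21255493164062), 6.502861022949219, array([0.03149977, 0.03405008]), 1354)
t S ((0.4780689697265625, 0.3070538330078125), (88.51360321044922, 193.24783325195312), 4.235029220581055, array([0.02568923, 0.02827084]), 1051)
t gel (array([0.62887367, 0.28360133]), 227, np.float64(0.0008772738903717021))
t drop (array([0.63988325, 0.19028307]), 74, np.float64(0.0009756468544559073))
t dome (array([0.60202675, 0.07944253]), 35, np.float64(0.00028270215625667597))
t frost (array([ 0.59118593, -0.04351016]), 139, np.float64(0.0008648101681217219))
s L ((0.4861075744628906, -0.23815333557128907), (118.97001647949219, 237.62887573242188), 6.680469512939453, array([0.03359919, 0.03537475]), 2143)
s S ((0.4758410339355469, 0.3090941162109375), (89.30966186523438, 194.29336547851562), 3.3414344787597656, array([0.02703691, 0.02876586]), 792)
s gel (array([0.62748233, 0.28411538]), 330, np.float64(0.0008766509026487497))
s drop (array([0.63926707, 0.19147734]), 90, np.float64(0.0008697677063697332))
s dome (array([0.60128305, 0.07962275]), 96, np.float64(0.0005986277983862205))
s frost (array([ 0.59019407, -0.04348279]), 287, np.float64(0.0008172131971572043))
geltop [0.6267 0.2795 0.112 ] gap 0.0013
frosttop [ 0.5896 -0.0428  0.0864] gap 0.0047
droptip [0.6369 0.1891 0.0603] gap 0.0
vialtip [0.4378 0.071  0.0091] gap 0.0001
vialcap [0.4373 0.0307 0.0151] gap 0.0014
L_ul [ 0.5311 -0.1175  0.0296] gap 0.0006
L_ur [ 0.5579 -0.3487  0.0278] gap 0.0008
L_ll [ 0.4188 -0.1289  0.0304] gap 0.0011
L_lr [ 0.4419 -0.3592  0.0408] gap 0.0014
Lfloor crosswall mid [ 0.4941 -0.2412  0.0181] gap 0.0067
S_ul [0.5133 0.4047 0.0234] gap 0.0027
S_ur [0.5225 0.2139 0.0299] gap 0.0042
S_lr [0.4409 0.209  0.0275] gap 0.0038
S_ll [0.4285 0.3968 0.0294] gap 0.0008
```

Both views agree to about 2 mm. Heights, compared with the text: rims 32–33 and 26–27 mm (32 and 26), caps 0.112 and 0.09 m (0.109 and 0.089), and dropper tip 0.060 m (0.060). I'll check the floors and IK, then start with the vial.

```bash
cat > act.py <<'E'
from meas import *
from scipy.spatial.transform import Rotation as Ro
L=(np.array([.487,-.239]),np.radians(6.6)); S=(np.array([.477,.308]),np.radians(3.7))
def inT(t,x,y):
    c,a=t;return c+np.array([np.cos(a)*x-np.sin(a)*y,np.sin(a)*x+np.cos(a)*y])
def quat(phi):  # jaws along angle phi, tool down
    y=np.array([np.cos(phi),np.sin(phi),0]);z=np.array([0,0,-1.]);x=np.cross(y,z)
    return Ro.from_matrix(np.stack([x,y,z],1)).as_quat()
def best(p,phi):
    q0=np.array(r.read_state()['joint_positions']);b=None
    for k in(0,np.pi):
        q=quat(phi+k);j=r.solve_ik(list(p),list(q))
        if j is None: continue
        d=abs(j[5])+.3*np.abs(np.array(j)-q0).max()
        if b is None or d<b[0]: b=(d,q,np.array(j))
    return b
def st(msg):
    s=r.read_state();print(msg,'t=%.1f'%s['time_s'],np.round(s['eef_pos'],4),'F',np.round(s['contact_force'],1),'w',round(s['grip_width'],4))
def pick(xy,phi,z,opening,force,zup,fine=None):
    p=np.array([*xy,zup]);b=best(p,phi)
    r.reach(list(p),list(b[1])); command_gripper(opening,force)
    hit=r.move_straight([xy[0],xy[1],z],speed=.15,max_force=15);st('down hit=%s'%hit)
    if hit: return False
    command_gripper(0.0,force);st('closed')
    r.move_straight([xy[0],xy[1],zup],speed=.18);st('up')
    return True
def place(xy,phi,z,zup,opening,down=.15):
    p=np.array([*xy,zup]);b=best(p,phi)
    r.reach(list(p),list(b[1]))
    r.move_straight([xy[0],xy[1],z+.015],speed=.15)
    hit=r.move_straight([xy[0],xy[1],z-.003],speed=.03,max_force=5);st('placed hit=%s'%hit)
    command_gripper(opening);r.hold(.2)
    r.move_straight([xy[0],xy[1],zup],speed=.18);st('away')
def snap(tag):
    for n in("scene","top"):
        im,d=optics.get_image(n);cv2.imwrite(f"pics/{n}_{tag}.png",im[:,:,::-1]);np.save(f"pics/{n}_{tag}.npy",d)
E
python3 - <<'E'
from act import *
P=cloud('top',np.load('pics/top0.npy'));Q=cloud('scene',np.load('pics/scene0.npy'))
for nm,t,x,y in(('Lsq',L,-18,60),('Llong',L,-23,-62),('Slong',S,0,-45),('Sgel',S,8,20)):
    c=inT(t,x/1e3,y/1e3)
    for C in(P,Q):
        m=np.hypot(C[...,0]-c[0],C[...,1]-c[1])<.012;print(nm,c.round(3),np.median(C[m][:,2]).round(4),m.sum())
# overlay inner-compartment outlines
w=[(L,-49,49,-5,109,.032),(L,-49,3,-109,-15,.018),(S,-34,34,-86,45,.0165),(L,-58.5,58.5,-118.5,118.5,.032),(S,-43.5,43.5,-96,96,.026)]
for n,box in(('top',(100,150,380,125,2)),('scene',(130,150,330,230,2))):
    im=cv2.imread(f'pics/{n}0.png');u0,v0,W,H,f=box;f=2
    c=cv2.resize(im[v0:v0+H,u0:u0+W],None,fx=2,fy=2,interpolation=cv2.INTER_CUBIC)
    for t,a,b,d,e,z in w:
        X=np.array([[*inT(t,x/1e3,y/1e3),z] for x,y in((a,d),(b,d),(b,e),(a,e))])
        cv2.polylines(c,[((proj(n,X)-[u0,v0])*2).round().astype(np.int32)],True,(0,0,255),1)
    cv2.imwrite(f'pics/ov_{n}.png',c)
for nm,p,phi in(('vial',(.4375,.0505,.028),0),('vialp',(*inT(L,-.018,.065),.03),L[1]),('fr',(.5905,-.0435,.2),1.57),('gel',(.628,.2835,.22),0),('gelp',(*inT(S,.008,.02),.25),S[1]),('dome',(*inT(S,-.01,-.045),.032),S[1]+1.57)):
    b=best(np.array(p),phi);print(nm,None if b is None else b[2].round(2))
E
```

```text
Lsq [ 0.462 -0.181] 0.0006 88
Lsq [ 0.462 -0.181] 0.0033 115
Llong [ 0.471 -0.303] 0.001 86
Llong [ 0.471 -0.303] 0.0035 132
Slong [0.48  0.263] 0.0012 89
Slong [0.48  0.263] 0.0025 56
Sgel [0.484 0.328] 0.0009 87
Sgel [0.484 0.328] 0.0024 55
vial [-0.06  0.54  2.01 -0.    0.59 -0.06]
vialp [-0.52  0.6   1.86 -0.    0.69 -0.64]
fr [-0.2   0.51  1.42 -0.    1.21  1.37]
gel [ 0.31  0.68  1.06 -0.    1.41  0.31]
gelp [ 0.47  0.46  1.36 -0.    1.32  0.4 ]
dome [ 0.37  0.65  1.73 -0.    0.76 -1.27]
```

View pics/ov_top.png

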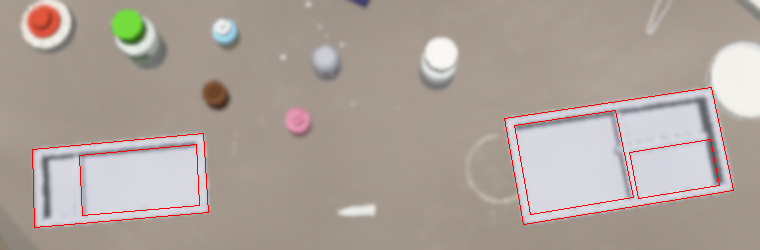

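View pics/ov_scene.png

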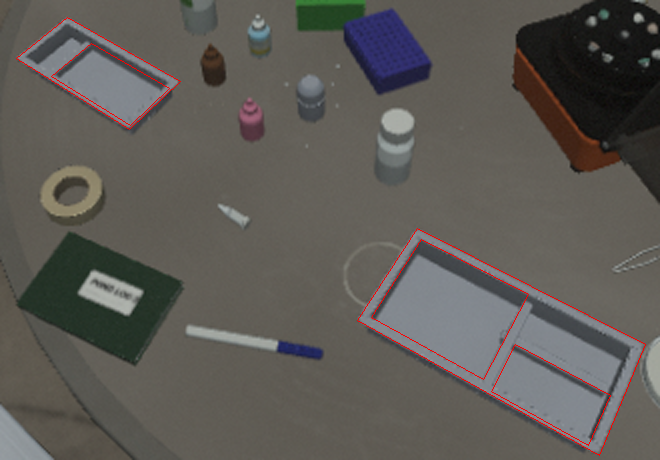

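Overlays: in both pictures the tray outlines fall on the rims, and the cross and lengthwise walls fit within about 2 px. Now I'll pick the vial.

```bash
python3 - <<'E'
from act import *
ok=pick((.4375,.049),0,.0285,.035,25,.10)
snap('v1')
im=cv2.imread('pics/scene_v1.png');crop('scene',im,180,170,160,130,4,'pics/v1c.png')
E
```

```text
down hit=False t=3.1 [0.4377 0.049  0.0287] F [-0.5 -0.8 -0.1] w 0.0345
closed t=3.4 [0.4382 0.049  0.0295] F [-1.1 -1.   6.8] w 0.012
up t=4.0 [0.4373 0.049  0.0998] F [-0.9  0.2 -0.7] w 0.0126
```

View pics/v1c.png

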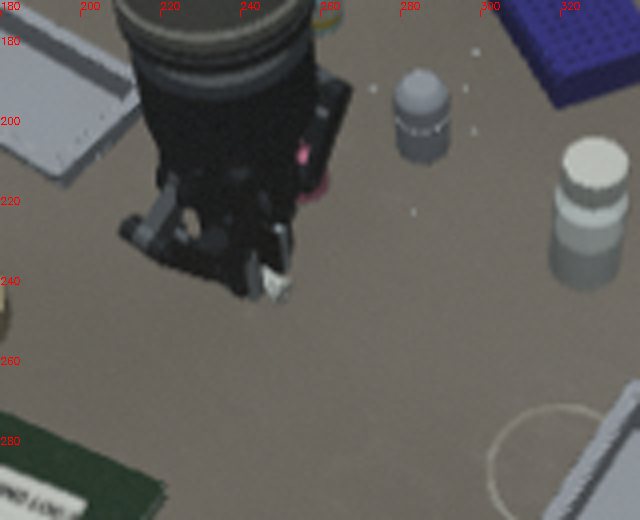

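The vial is held: its cap end shows at (249,240) between the fingers, width 12.6 mm. Now I'll place it.

```bash
python3 - <<'E'
from act import *
place(inT(L,-.018,.065),L[1],.0320,.12,.026)
ok=pick((.5905,-.0435),np.pi/2,.052,.070,40,.19)
snap('f1')
im=cv2.imread('pics/scene_f1.png');crop('scene',im,250,130,200,150,4,'pics/f1c.png')
im=cv2.imread('pics/top_f1.png');crop('top',im,300,150,180,130,4,'pics/f1t.png')
E
```

```text
placed hit=True t=6.2 [ 0.4616 -0.1765  0.0311] F [-2.   0.1  7.1] w 0.0122
away t=7.3 [ 0.4612 -0.1763  0.1194] F [-0.6  0.2 -0.8] w 0.0267
down hit=False t=10.6 [ 0.5912 -0.0436  0.0529] F [-0.  -0.1 -0.2] w 0.0699
closed t=11.0 [ 0.591  -0.0435  0.053 ] F [-0.7  0.9  5.7] w 0.0379
up t=11.9 [ 0.5898 -0.0434  0.1887] F [-0.   0.6 -1.3] w 0.0384
```

View pics/f1c.png

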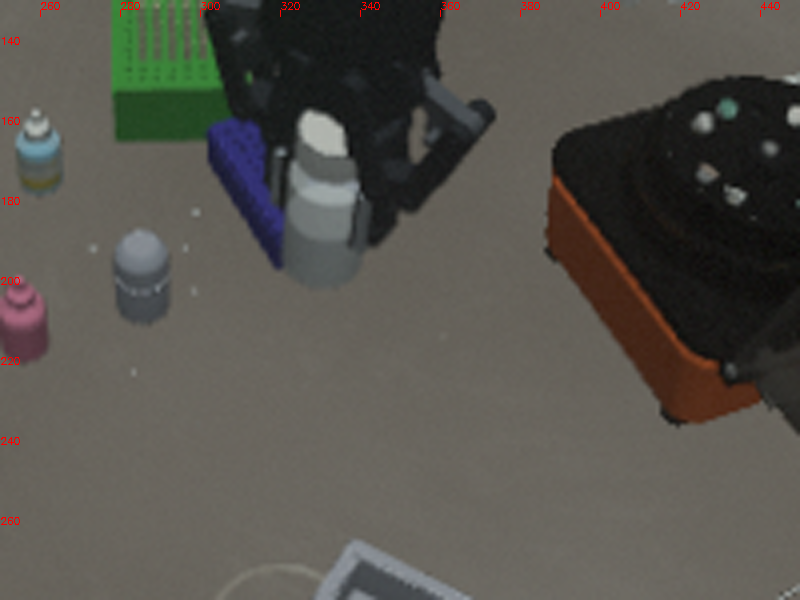

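View pics/f1t.png

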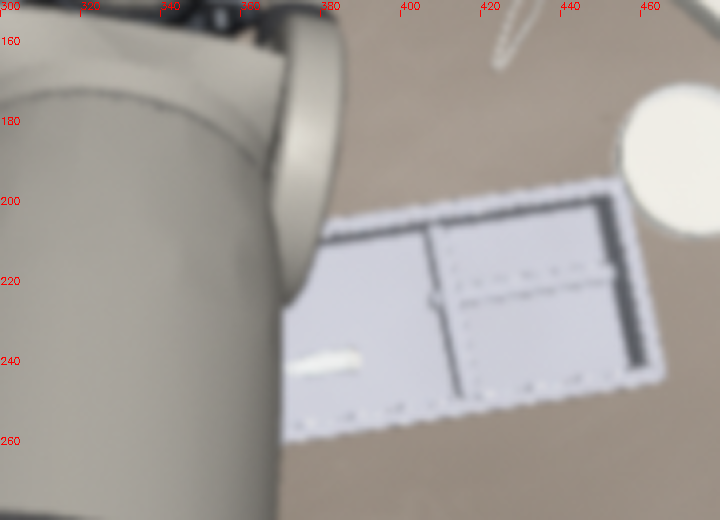

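The frosted bottle is held upright at scene (330,180). The vial lies in the square compartment, around top (371–389,241). Next I place the frosted bottle and pick the dropper.

```bash
python3 - <<'E'
from act import *
place(inT(L,.020,.040),L[1]+np.pi/2,.0555,.19,.062)
ok=pick((.6395,.191),np.pi/2,.033,.048,30,.15)
snap('d1')
im=cv2.imread('pics/scene_d1.png');crop('scene',im,200,100,240,190,3,'pics/d1c.png');crop('scene',im,300,250,160,130,4,'pics/d1tr.png')
im=cv2.imread('pics/top_d1.png');crop('top',im,340,150,140,120,5,'pics/d1t.png')
E
```

```text
placed hit=True t=14.2 [ 0.5021 -0.1969  0.0546] F [-0.4  0.4  5. ] w 0.0382
away t=15.7 [ 0.5017 -0.1967  0.1891] F [-0.1  0.7  0.5] w 0.0619
down hit=False t=18.4 [0.6402 0.1912 0.0341] F [0.6 0.1 0.5] w 0.0485
closed t=18.7 [0.6403 0.1911 0.0344] F [-1.2 -0.4  5.4] w 0.0259
up t=19.5 [0.6387 0.1908 0.1486] F [ 0.2  0.8 -0.8] w 0.0267
```

View pics/d1c.png

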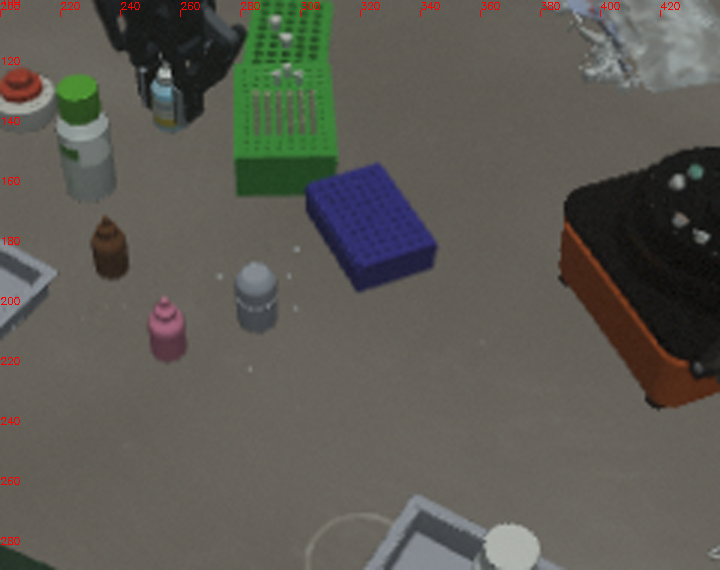

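View pics/d1t.png

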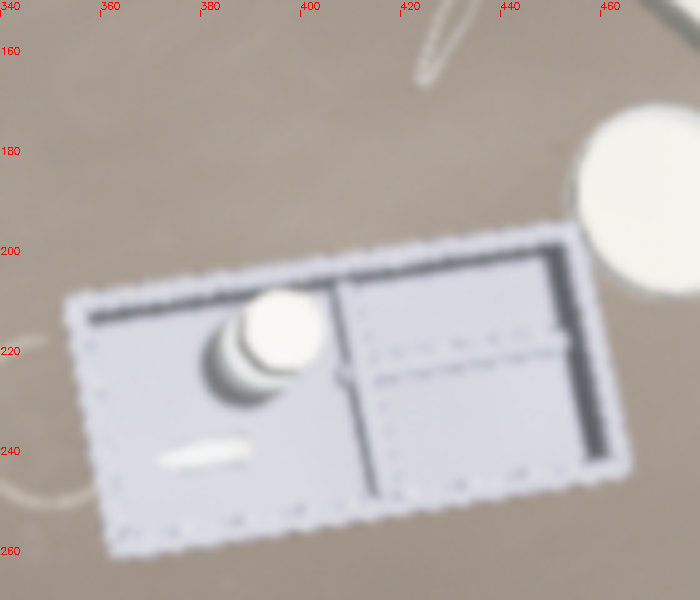

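View pics/d1tr.png

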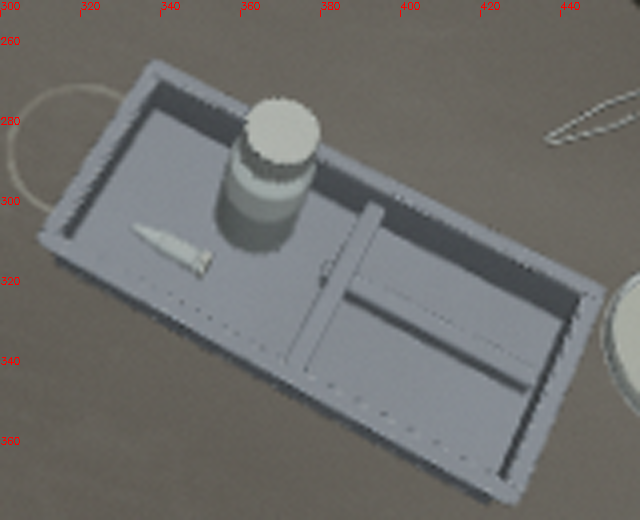

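The vial lies flat at scene (343,311), and the frosted bottle stands upright in the square compartment, foot at (363,307). The dropper is held upright at (256,133). Next I place the dropper and pick the gel bottle.

```bash
python3 - <<'E'
from act import *
place(inT(L,-.023,-.062),L[1]+np.pi/2,.0370,.20,.044)
ok=pick((.628,.2835),0,.071,.066,45,.23)
snap('g1')
im=cv2.imread('pics/scene_g1.png');crop('scene',im,170,70,160,150,4,'pics/g1c.png');crop('scene',im,300,250,160,130,4,'pics/g1tr.png')
im=cv2.imread('pics/top_g1.png');crop('top',im,340,150,140,120,5,'pics/g1t.png')
E
```

```text
placed hit=True t=23.2 [ 0.4711 -0.3032  0.036 ] F [0.4 0.2 5.3] w 0.0257
away t=24.8 [ 0.4708 -0.3028  0.199 ] F [ 0.9 -0.4  0.2] w 0.0434
down hit=False t=28.5 [0.6287 0.2837 0.0722] F [ 1.  -1.2 -0. ] w 0.0661
closed t=28.9 [0.6283 0.2837 0.0722] F [-1.9 -0.6  6.4] w 0.0423
up t=29.9 [0.6274 0.2833 0.2284] F [-0.1  0.8 -1.6] w 0.0421
```

View pics/g1c.png

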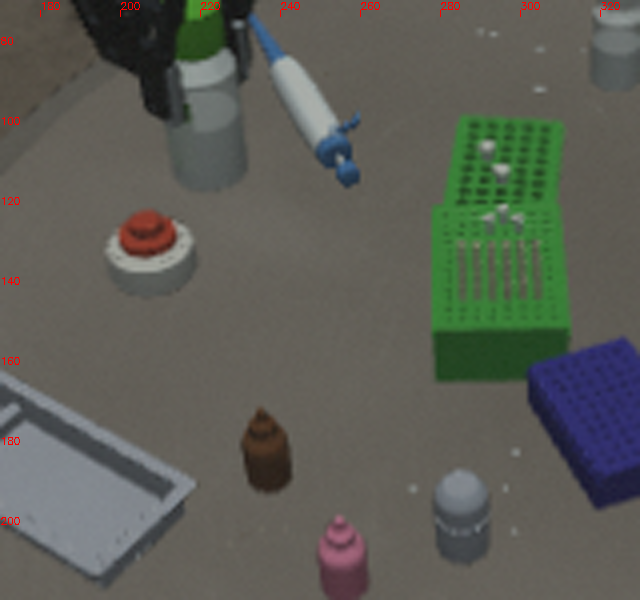

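View pics/g1t.png

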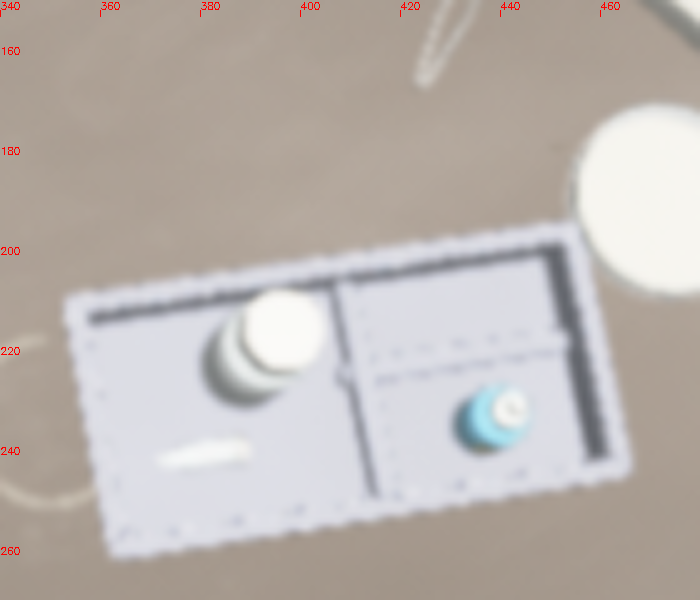

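View pics/g1tr.png

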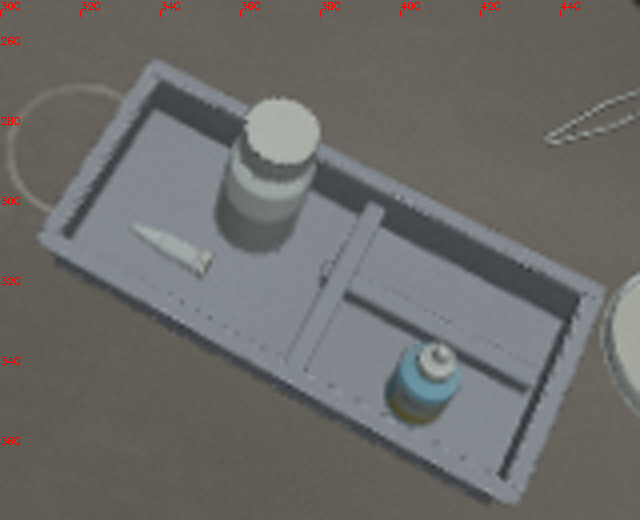

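The dropper stands upright in the wider long compartment at scene (405,347), and the gel bottle is held upright. Next I place the gel bottle and check where it stands before the domed bottle.

```bash
python3 - <<'E'
from act import *
place(inT(S,.008,.020),S[1],.0750,.23,.062)
b=best(np.array([.6015,.0795,.15]),np.pi/2)
r.reach([.6015,.0795,.15],list(b[1]));snap('g2')
for n in('top','scene'):
    C=cloud(n,np.load(f'pics/{n}_g2.npy'));x,_,_=circ(C,inT(S,.008,.02),.03,.075,.0215)
    a=S[1];d=x-S[0];print(n,'gel in tray',np.round([np.cos(a)*d[0]+np.sin(a)*d[1],-np.sin(a)*d[0]+np.cos(a)*d[1]],4))
im=cv2.imread('pics/scene_g2.png');crop('scene',im,120,90,160,140,4,'pics/g2c.png')
im=cv2.imread('pics/top_g2.png');crop('top',im,100,190,140,100,5,'pics/g2t.png')
E
```

```text
placed hit=True t=32.3 [0.4831 0.3284 0.0735] F [-2.   0.9  4.8] w 0.0418
away t=33.8 [0.4832 0.3282 0.2289] F [-0.3  0.5 -0.1] w 0.0622
top gel in tray [0.0086 0.019 ]
scene gel in tray [0.0073 0.0198]
```

View pics/g2c.png

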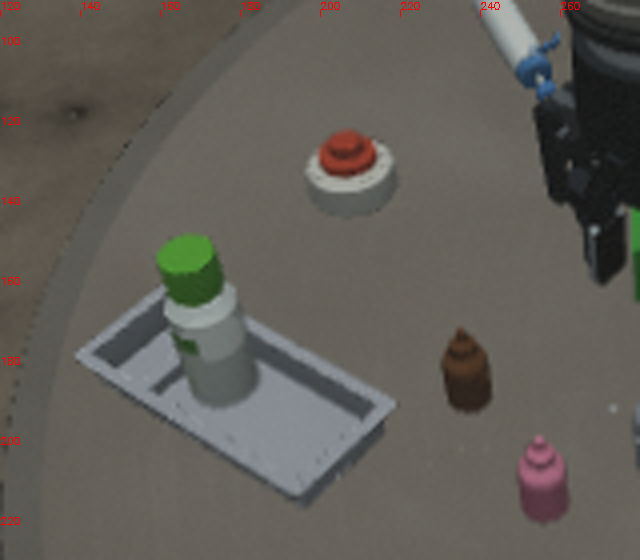

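View pics/g2t.png

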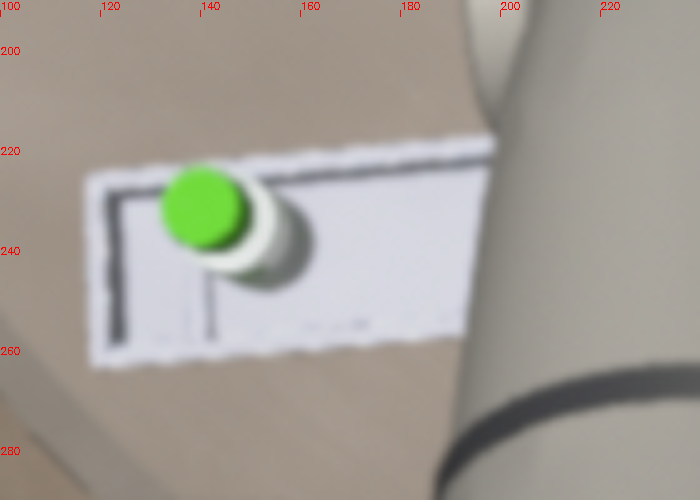

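The gel bottle stands upright at tray (8,19.4) mm, measured consistently in both views; its foot is at scene (176,188). Now the domed bottle.

```bash
python3 - <<'E'
from act import *
ok=pick((.6015,.0795),np.pi/2,.034,.052,30,.19)
if ok and r.read_state()['grip_width']>.025:
    place(inT(S,-.008,-.0465),S[1]+np.pi/2,.038,.20,.041)
    r.reach([.45,.03,.30],list(best(np.array([.45,.03,.30]),np.pi/2)[1]))
snap('m2');st('end')
im=cv2.imread('pics/scene_m2.png');crop('scene',im,120,110,160,130,4,'pics/m2c.png');crop('scene',im,300,250,160,130,4,'pics/m2tr.png')
im=cv2.imread('pics/top_m2.png');crop('top',im,100,190,140,100,5,'pics/m2t.png')
E
```

```text
down hit=False t=36.8 [0.6022 0.0795 0.0349] F [-0.  -0.6  0.2] w 0.0519
closed t=37.1 [0.6021 0.0796 0.0351] F [ 0.4 -0.4  7. ] w 0.0294
up t=38.1 [0.6008 0.0795 0.1887] F [ 0.   0.1 -1.1] w 0.0292
placed hit=True t=40.7 [0.4719 0.2611 0.0367] F [-0.4 -0.8  4.9] w 0.0291
away t=42.2 [0.4715 0.2608 0.199 ] F [ 0.7 -0.5  0.3] w 0.041
end t=43.3 [0.45   0.031  0.2992] F [ 0.6  0.1 -0.5] w 0.041
```

View pics/m2c.png

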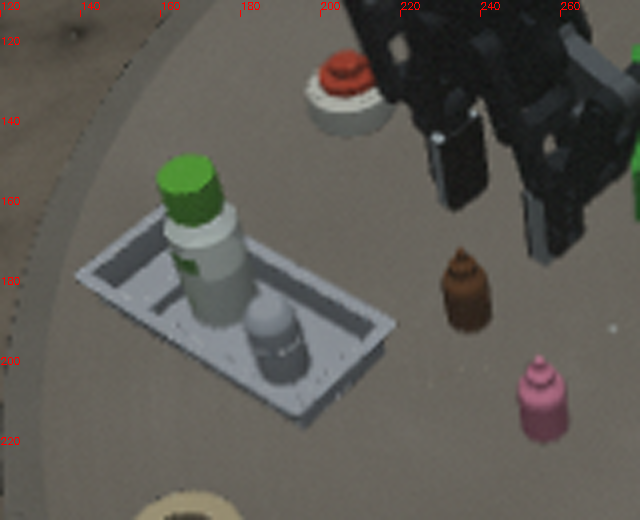

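View pics/scene_m2.png

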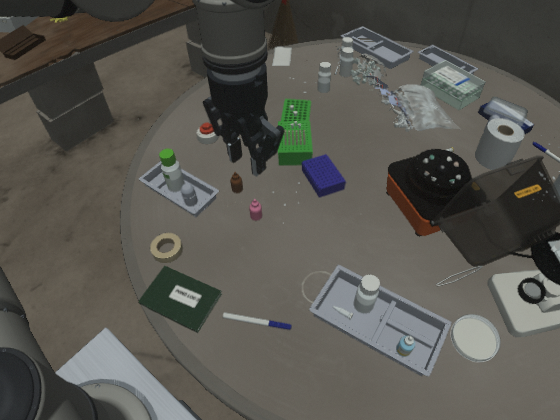

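View pics/m2t.png

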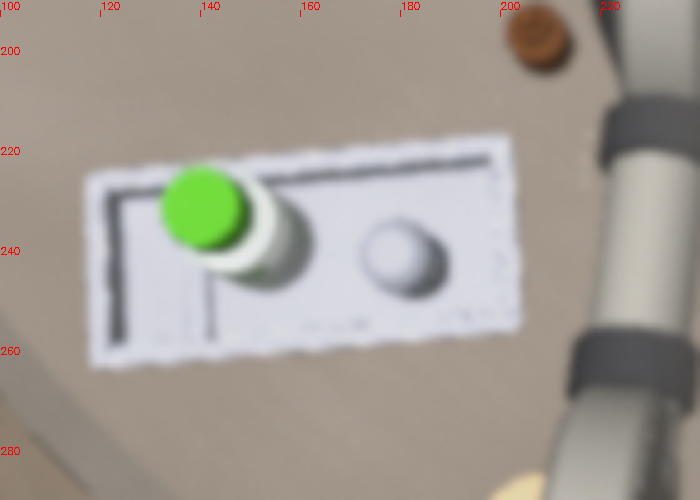

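Both bottles appear to stand in the long compartment: gel foot at scene (175,188), domed at (189,198). I'll check uprightness numerically from the depth, because the domed bottle leans slightly in the picture, which is probably perspective.

```bash
python3 - <<'E'
from act import *
def loc(t,x):
    a=t[1];d=x-t[0];return np.round(1000*np.array([np.cos(a)*d[0]+np.sin(a)*d[1],-np.sin(a)*d[0]+np.cos(a)*d[1]]),1)
for n in('top','scene'):
    C=cloud(n,np.load(f'pics/{n}_m2.npy'))
    for nm,t,x,y,R,zs in(('gel',S,.008,.0195,.0215,[(.03,.055),(.055,.08)]),('dome',S,-.008,-.0465,.016,[(.01,.027),(.022,.038)]),('frost',L,.02,.04,.0195,[(.025,.045),(.045,.068)]),('drop',L,-.023,-.062,.0135,[(.01,.026),(.024,.04)])):
        c=inT(t,x,y)
        m=(np.hypot(C[...,0]-c[0],C[...,1]-c[1])<R+.003)
        o=[]
        for a,b in zs:
            f,k,e=circ(C,c,a,b,R);o.append((loc(t,f).tolist(),k))
        q=C[m];k=q[q[:,2]>q[:,2].max()-.006]
        print(n,nm,'zmax %.3f'%q[:,2].max(),'low/high axis',o,'top',loc(t,k[:,:2].mean(0)))
    c=inT(L,-.018,.065);m=(np.hypot(C[...,0]-c[0],C[...,1]-c[1])<.03)&(C[...,2]>.008);q=C[m];print(n,'vial',len(q),'zmax',q[:,2].max().round(4),loc(L,q[:,:2].mean(0)))
E
```

```text
top gel zmax 0.115 low/high axis [([8.6, 18.8], 68), ([9.4, 20.2], 158)] top [ 8.1 18.2]
top dome zmax 0.064 low/high axis [([-24.6, -47.0], 83), ([-25.0, -48.0], 100)] top [ -8.3 -46.1]
top frost zmax 0.094 low/high axis [([34.5, 42.1], 128), ([21.9, 37.4], 97)] top [19.8 39.5]
top drop zmax 0.063 low/high axis [([-7.1, -58.9], 65), ([-40.0, -59.3], 104)] top [-22.1 -62.2]
top vial 120 zmax 0.0659 [-8.1 57.5]
scene gel zmax 0.115 low/high axis [([7.2, 19.5], 145), ([7.7, 20.6], 190)] top [ 5.7 18.6]
scene dome zmax 0.062 low/high axis [([-11.3, -44.5], 90), ([-19.9, -43.0], 100)] top [-11.4 -48.3]
scene frost zmax 0.096 low/high axis [([20.0, 40.7], 142), ([19.5, 40.9], 190)] top [17.9 40.6]
scene drop zmax 0.064 low/high axis [([-9.8, -61.1], 191), ([-43.1, -60.4], 130)] top [-24.7 -61.3]
scene vial 292 zmax 0.0943 [-5.  54.8]
```

View pics/m2tr.png

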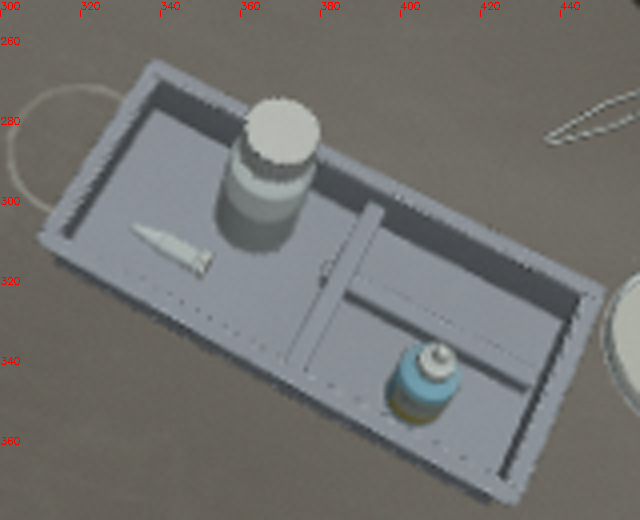

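The tops stand at the placed positions and at the expected heights, so the bottles are upright. The low axis fits for the dropper and domed bottle, plus two others, picked up tray walls or floor, so I don't use them. Handing in.

```bash
python3 - <<'E'
from act import *
st('fin');r.finish_job()
E
```

```text
fin t=43.3 [0.45   0.031  0.2992] F [ 0.6  0.1 -0.5] w 0.041
the job is handed in; nothing more can be done
```

Both kits are made up and the job was handed in at 43.3 s, with the gripper clear of everything. I placed the parts in the order listed:

- **Sampling kit (larger tray):** the vial, then the frosted bottle, both in the square compartment. The dropper bottle went into the wider long compartment.
- **Cleaning kit (smaller tray):** the gel bottle, then the domed bottle, both in the longer compartment.

**Checks that agreed:** the last pictures from both cameras show all four bottles upright and the vial lying flat, each in its compartment. In both views the bottle tops were within about 4 mm of where I placed them. Their heights read 2–5 mm above the expected values, while the table itself reads up to 2 mm high.

**Checks that failed or disagreed:**
- **Bottle axes:** the low-down axis fits for the dropper and domed bottles, and the top-view fit for the frosted bottle, picked up tray walls or floor. I judged those three upright from their tops and the pictures instead.
- **Vial:** the final depth check picked up the frosted bottle beside it, so I confirmed by picture alone that it lies flat.

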